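# Sort the rock cores into their dishes

### The arm

A 7-joint arm with a two-finger parallel gripper is mounted at the origin on the work surface. World frame = base frame: x ahead of the robot, y to its left, z up, the work surface at z = 0. Lengths are in m, angles in rad, forces in N, time in s.
With the tool pointing down it reaches from about 0.4 to 0.85 m from the base axis. Payload 4.4 kg.
Tool frame: the origin (TCP) lies at the very end of the fingers, on their centre line; the grasp point (between the pads) lies 19 mm behind it; y points along the fingers, z is the direction in which the jaws open and shut, and the axes are right-handed (so a half turn about y gives the same grasp; the last joint's range is limited). The gripper opens to 94 mm and grips with 3 to 60 N. Pads are 16 mm wide; open, the fingers measure 119 mm over their backs; the gripper's body (75 mm by 177 mm) begins 78 mm behind the grasp point.
Start: joints at [-1.305, 0.628, 0.038, 1.517, -0.027, 0.996, -0.02], TCP at [0.212, 0.615, 0.205] pointing down, gripper open.
Joint ranges: [-3.06, 3.06], [-0.37, 2.12], [-1.25, 1.32], [0.18, 2.47], [-1.1, 4.24], [0.23, 1.98], [-2.94, 2.94]. Speed limits (rad/s): [2.57, 2.57, 3.14, 3.14, 3.14, 3.14, 3.14].

### API

Orientations are given as a unit quaternion [w, x, y, z].
In Python, from rig import * gives the robot as it stands. The module is installed in compiled form; this text tells all that it offers.
- The arm moves only by the tool apply_moves, never from a script. Its argument "plan" is a list of rows, each an object with "grip": the closure, from 0 (fully open) to 1 (shut); "travel": the shift along the tool's x, y, z in mm, a list of three; "twist": the turn, a rotation vector about the tool's x, y, z in degrees, a list of three. In form: [{"grip": grip, "travel": [dx, dy, dz], "twist": [ax, ay, az]}, ...]. A call has 1 to 12 rows; each row is the pose to reach, as a shift and turn from the pose measured when the call began, along the tool's axes at that moment; what a row does not reach only later rows make up. A row lasts 1/8 s, in which the tool goes at most 62.5 mm and 10.7 degrees, less where a joint would pass 70% of its speed; a pose out of reach is approached as far as the arm can. A call with a gripper value outside its range is refused whole. The fingers move at their own pace and stop on an object; "newtons" is the grip in N (left out, the last holds). Time passes only in rows, so rows that repeat a pose let the fingers close. It gives the time, the measured TCP pose, the force and the opening at its end, in the units of the state.
- get_state(): the state, without advancing time (a new reading comes with each control period).
- camera(name): name is "side" or "top"; returns a dict with "color" (480x640x3 uint8, red, green, blue), "depth" (480x640 float32, m along the optical axis (not along the pixel's ray), 0 where there is no reading), "mtx" (3x3 intrinsics, pixels), "origin" and "rotation" of the camera in the world. Camera axes: x right, y down, z forward; pixel columns grow to the right and rows downward; lengths in m; the calibration is good to about 2 mm. A picture is of the moment at which its call begins.
- finish_job(): hands the job in, once; it reports no verdict.
The state is a dict: "t": time; "q": joint angles; "dq": joint speeds; "effort": joint torques, N m; "position": TCP position; "ee_rot": TCP orientation; "ft_force": force on the tool from outside, world axes, zero at the start; "torque": the same for the moment, N m; "opening": finger opening in m.
Only numpy, scipy, OpenCV 4.12 (cv2) and the standard library are available. Lean on these libraries where they do the work, as an engineer would, in place of code of your own. Each camera call takes 0.05 s, during which the arm holds its last target.

### The job

Sort the four rock core plugs: stand each one upright inside the white dish whose tab carries a slice of the same rock, and let go of it. The red core is still stuck in the extruder's sleeve: press the lever's orange pad down to push it up from below, then grip the raised part and lift it out. Keep the cores upright and set them down without dropping them or knocking any over.

Things in the scene. Friction and masses are not known exactly. Their poses are not given: they have to be found in the camera images.
- core_red: brick-red sandstone core plug: an upright solid cylinder with darker bands, 38 mm diameter, 56 mm tall, about 0.15 kg. Origin: centre of its underside, z up along its axis. At the start it is pushed home in the steel sleeve of the extruder, its top flush with the sleeve's rim, so it cannot be gripped until the lever has raised it.
- core_black: black basalt core plug: an upright solid cylinder with dark grey bands, 38 mm diameter, 56 mm tall, about 0.15 kg. Origin: centre of its underside, z up along its axis. At the start it stands free on the table.
- core_cream: cream-yellow limestone core plug: an upright solid cylinder with darker bands, 38 mm diameter, 56 mm tall, about 0.15 kg. Origin: centre of its underside, z up along its axis. At the start it stands free on the table.
- core_green: dark green schist core plug: an upright solid cylinder with darker bands, 38 mm diameter, 56 mm tall, about 0.15 kg. Origin: centre of its underside, z up along its axis. At the start it stands free on the table.
- dish_red: Low round white dish, fixed to the table, for the brick-red sandstone: a slice of that rock (36 mm disc, same colour) lies on a tab beside it. Outer diameter 76 mm, rim 18 mm high, inside diameter 64 mm at the floor, which is 5 mm above the origin. Origin: centre of the dish's underside, on the table, z up; slice centre 59 mm from it along +x, 11 mm high.
- dish_black: Low round white dish, fixed to the table, for the black basalt: a slice of that rock (36 mm disc, same colour) lies on a tab beside it. Outer diameter 76 mm, rim 18 mm high, inside diameter 64 mm at the floor, which is 5 mm above the origin. Origin: centre of the dish's underside, on the table, z up; slice centre 59 mm from it along +x, 11 mm high.
- dish_cream: Low round white dish, fixed to the table, for the cream-yellow limestone: a slice of that rock (36 mm disc, same colour) lies on a tab beside it. Outer diameter 76 mm, rim 18 mm high, inside diameter 64 mm at the floor, which is 5 mm above the origin. Origin: centre of the dish's underside, on the table, z up; slice centre 59 mm from it along +x, 11 mm high.
- dish_green: Low round white dish, fixed to the table, for the dark green schist: a slice of that rock (36 mm disc, same colour) lies on a tab beside it. Outer diameter 76 mm, rim 18 mm high, inside diameter 64 mm at the floor, which is 5 mm above the origin. Origin: centre of the dish's underside, on the table, z up; slice centre 59 mm from it along +x, 11 mm high.
- extruder: Hand extruder fixed to the table: blue base 245 x 85 mm, upright steel sleeve (49 mm outside, 42 mm inside diameter, rim 104 mm above the table; the core stands in it on a ledge at 48 mm with a hole for the plunger) and a rocking lever. Origin: on the table under the sleeve's axis, z up. The lever runs along -x and ends in an orange round press pad, 36 mm across, centred at x = -158 mm, y = 0.
- lever_arm (a joint): Extruder lever, rad: 0 = pad up, as at the start (pad top 82 mm above the table); 0.52 = pad fully down (pad top 38 mm). Pressing the pad straight down, about 5 N, drives a plunger up under the core: 76 mm per rad, to about 38 mm proud of the sleeve's rim. The lever is stiff and stays where left, so the core stays raised when let go.
Not all that is in view belongs to the job. There is more than one size of the core_red; the job needs the middle-sized.

How it is judged:
By the outcome, as a careful person would: the job done as asked, in the order asked, and still so for the second after the job is handed in, with the robot touching nothing.
It also fails if it takes over 128 s, if anything falls off the work surface, if the arm or the gripper's body presses on something with over 40 N, if the wrist force passes 120 N, or if a joint passes its speed limit or range.

## Working session

There is one attempt and no reset: what is moved stays moved. The work goes in short steps, Python scripts to look and compute and a tool call to move; the robot and the scene stay as the last step left them, time stands still between calls to the robot, and variables do not carry over. Pictures are saved under pics/ and viewed, and the job is handed in when it is done.

Besides the shell and the picture viewer there is one more tool, called after "Emit:" by a JSON object that holds its "op" and its "data", one argument or row to a line. apply_moves: Moves the arm, as the interface text tells. Its arguments: {"type":"object","properties":{"plan":{"type":"array"},"newtons":{"type":"number"}},"required":["plan"]}

```bash
mkdir -p pics; python3 - <<'E'
from rig import *
import cv2,numpy as np
s=get_state()
for k in s: print(k,s[k])
for n in("side","top"):
    c=camera(n); cv2.imwrite(f"pics/{n}0.png",c["color"][:,:,::-1]); np.savez(f"{n}0.npz",**c)
    print(n,c["mtx"],c["origin"],c["rotation"])
E
```

```text
t 0.0
q [-1.30480331  0.62932017  0.03846196  1.51833571 -0.02700128  0.99630027
 -0.02003847]
dq [-1.51494914e-03  2.75038490e-04  2.43765477e-05  2.10596981e-04
  2.85517757e-04 -1.87264843e-03 -5.01867256e-04]
effort [ 9.82310007e-05 -5.49734509e+01  1.14352629e+00 -1.86643928e+01
 -5.22925216e-02  2.31921795e-02  1.35256441e-04]
position [0.21150083 0.61393754 0.20458165]
ee_rot [-0.69675006  0.69804038 -0.11688438  0.11669203]
ft_force [ 0.27435337 -0.37314243  0.42729252]
torque [-0.01791288  0.02876381 -0.01979633]
opening 0.09425040239897682
side [[471.99621129   0.         323.02751114]
 [  0.         471.99621129 242.96710601]
 [  0.           0.           1.        ]] [0.47141218 0.87850435 0.68740746] [ 0.02278541 -0.05186336  0.88480144 -0.46251208]
top [[468.92975055   0.         330.20920189]
 [  0.         468.92975055 235.85280419]
 [  0.           0.           1.        ]] [0.47886965 0.0036956  1.10468697] [-0.01044048  0.71337603 -0.69995598  0.03236137]
```

View pics/top0.png

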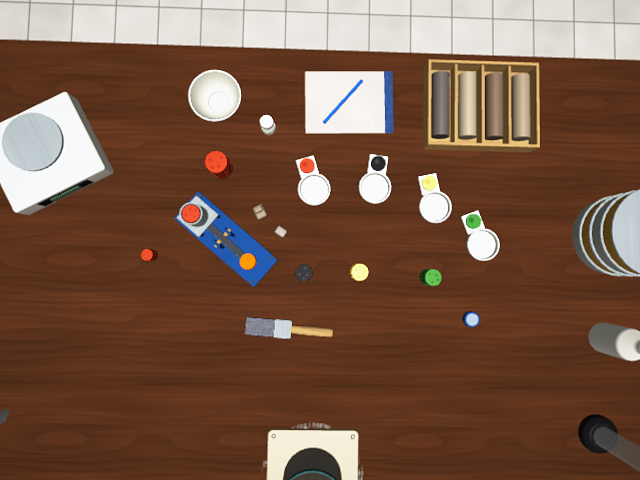

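View pics/side0.png

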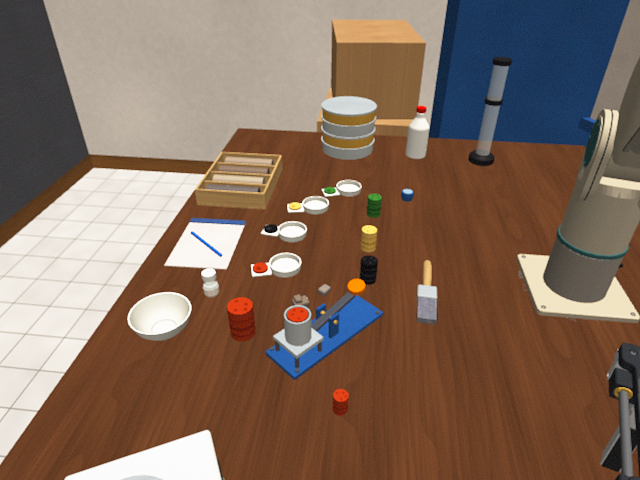

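Up in the top view is +x and left is +y. Candidates for core_red are the large free one at (217,162), the one in the sleeve at (190,213) and the small free one at (147,255). The sleeve one is the middle size. Black is at (304,272), cream at (360,272) and green at (432,277). The blue cap at (471,319) and the rocks in the tray are distractors. Next: measure these and take a close crop.

```bash
cat > h.py <<'E'
import numpy as np,cv2
from scipy.spatial.transform import Rotation as R
def rot(q): return R.from_quat([q[1],q[2],q[3],q[0]]).as_matrix()
def cloud(c):
    K=c["mtx"];d=c["depth"].astype(float);v,u=np.mgrid[:480,:640]
    P=np.stack([(u-K[0,2])/K[0,0]*d,(v-K[1,2])/K[1,1]*d,d],-1)
    return P@rot(c["rotation"]).T+c["origin"]
def atz(c,u,v,z):
    K=c["mtx"];r=rot(c["rotation"])@np.array([(u-K[0,2])/K[0,0],(v-K[1,2])/K[1,1],1]);o=c["origin"]
    return o+r*(z-o[2])/r[2]
def proj(c,p):
    K=c["mtx"];q=rot(c["rotation"]).T@(np.array(p)-c["origin"]);q=K@q;return q[:2]/q[2]
E
python3 - <<'E'
from h import *
c=dict(np.load("top0.npz"));s=dict(np.load("side0.npz"))
W=cloud(c);print(W[300,380],W[100,260])
def circ(img,u,v,r,z0,z1,name):
    # points by height in window
    sub=W[v-r:v+r+1,u-r:u+r+1].reshape(-1,3)
    m=(sub[:,2]>z0)&(sub[:,2]<z1);p=sub[m]
    (x,y),rad=cv2.minEnclosingCircle(p[:,:2].astype(np.float32))
    print(name,m.sum(),"mean",p.mean(0).round(4),"circ",round(x,4),round(y,4),"r",round(rad,4))
for n,u,v in(("black",304,272),("cream",360,272),("green",432,277)): circ(c,u,v,16,.048,.065,n)
circ(c,217,162,16,.05,.15,"bigred");circ(c,147,255,12,.02,.06,"smallred")
circ(c,190,213,18,.097,.115,"sleeve");circ(c,247,261,13,.07,.09,"pad")
for n,u,v in(("dred",314,189),("dblack",375,188),("dcream",435,207),("dgreen",483,245)): circ(c,u,v,20,.012,.025,n)
for n,u,v in(("sred",307,165),("sblack",378,163),("scream",429,183),("sgreen",473,221)): print(n,atz(c,u,v,.011).round(4))
im=c["color"][:,:,::-1]
a=cv2.resize(im[130:300,130:300],(600,600),interpolation=cv2.INTER_CUBIC)
cv2.imwrite("pics/crop1.png",a)
a=cv2.resize(im[140:290,290:510],(792,540),interpolation=cv2.INTER_CUBIC)
cv2.imwrite("pics/crop2.png",a)
E
```

```text
[ 0.39759952 -0.14960064  0.00090208] [ 0.87018296  0.14455273 -0.00538717]
black 222 mean [0.4606 0.0297 0.0568] circ 0.4605 0.0296 r 0.0189
cream 221 mean [ 0.4644 -0.0956  0.0567] circ 0.4647 -0.0956 r 0.0191
green 228 mean [ 0.4553 -0.2601  0.0563] circ 0.4554 -0.2608 r 0.0191
bigred 435 mean [0.7002 0.2257 0.072 ] circ 0.7014 0.2275 r 0.025
smallred 135 mean [0.4947 0.3803 0.0367] circ 0.4949 0.3825 r 0.0138
sleeve 405 mean [0.5828 0.2696 0.1042] circ 0.5831 0.2703 r 0.0247
pad 225 mean [0.4835 0.1498 0.0826] circ 0.4873 0.1529 r 0.0228
dred 211 mean [0.6616 0.0122 0.0176] circ 0.6624 0.0153 r 0.0457
dblack 191 mean [ 0.666  -0.1335  0.0178] circ 0.6673 -0.1327 r 0.0417
dcream 212 mean [ 0.6238 -0.277   0.0173] circ 0.6261 -0.273 r 0.0439
dgreen 220 mean [ 0.5365 -0.3908  0.0174] circ 0.5427 -0.3858 r 0.0471
sred [0.7116 0.0281 0.011 ]
sblack [ 0.7205 -0.1397  0.011 ]
scream [ 0.6756 -0.2615  0.011 ]
sgreen [ 0.5874 -0.3668  0.011 ]
```

```bash
ls pics
```

```text
crop1.png
crop2.png
side0.png
top0.png
```

View pics/crop1.png

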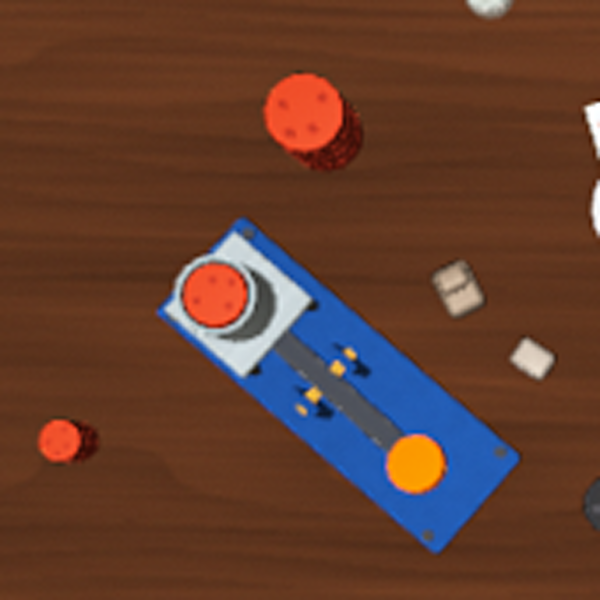

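View pics/crop2.png

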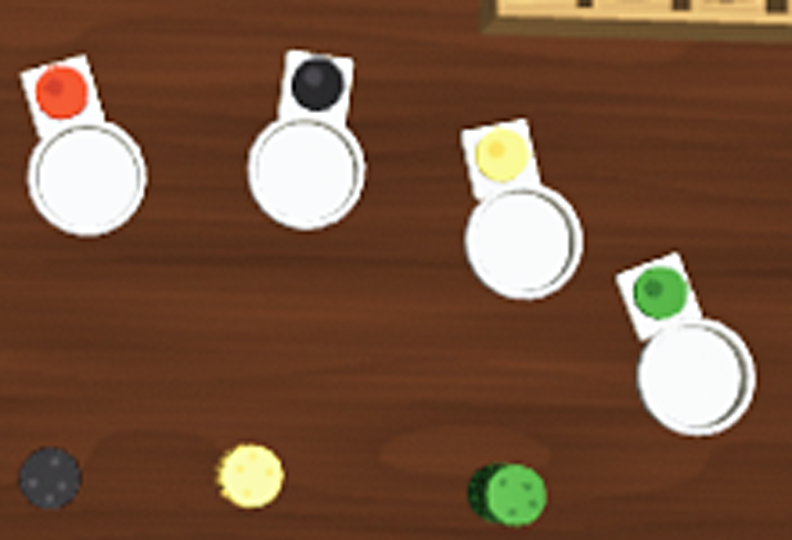

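```bash
cat >> h.py <<'E'
def move(x,y,z,yawjaw=None,dz_only=False):
    """travel/twist to have TCP at xyz, tool y down, jaw axis(tool z) at world yaw (mod pi) deg"""
    from rig import get_state
    s=get_state();M=rot(s["ee_rot"]);p=s["position"]
    jz=M[:,2];cur=np.degrees(np.arctan2(jz[1],jz[0]))
    if yawjaw is None: yawjaw=cur
    d=(yawjaw-cur+90)%180-90; t=np.radians(cur+d)
    Z=np.array([np.cos(t),np.sin(t),0]);Y=np.array([0,0,-1.]);X=np.cross(Y,Z)
    T=np.stack([X,Y,Z],1)
    print("t",round(float(s["t"]),2),"pos",p.round(4),"jawyaw",cur.round(1),"travel",(M.T@(np.array([x,y,z])-p)*1000).round(1),
     "twist",np.degrees(R.from_matrix(M.T@T).as_rotvec()).round(1),"q",s["q"].round(2),"F",s["ft_force"].round(1),"op",round(float(s["opening"]),4))
E
python3 - <<'E'
from h import *
from rig import *
c=dict(np.load("top0.npz"));s=dict(np.load("side0.npz"))
print(rot(get_state()["ee_rot"]).round(3))
D={}
for n,u,v in(("dred",314.3,189.2),("dblack",375,188.05),("dcream",435.6,206.9),("dgreen",483.3,244.7)):
    D[n]=atz(c,u,v,.018);print(n,D[n].round(4))
    # side camera: rim points
W=cloud(s)
def circ(p,u,v,r,z0,z1,n):
    sub=W[v-r:v+r+1,u-r:u+r+1].reshape(-1,3);m=(sub[:,2]>z0)&(sub[:,2]<z1);q=sub[m];(x,y),rad=cv2.minEnclosingCircle(q[:,:2].astype(np.float32));print("side",n,m.sum(),round(x,4),round(y,4),round(rad,4),q[:,2].mean().round(4))
for n,p,z0,z1 in(("black",(.4606,.0297,.056),.054,.062),("cream",(.4646,-.0956,.056),.054,.062),("green",(.4554,-.2604,.056),.054,.062),("sleeve",(.583,.27,.104),.1,.11),("pad",(.4835,.1498,.082),.078,.088)):
    u,v=proj(s,p).round().astype(int);circ(p,u,v,18,z0,z1,n)
for n,p in D.items():
    u,v=proj(s,p).round().astype(int);print(u,v);sub=W[v-14:v+15,u-20:u+21].reshape(-1,3)
    m=(sub[:,2]>.014)&(sub[:,2]<.026)&(np.hypot(*(sub[:,:2]-p[:2]).T)<.043);q=sub[m]
    A=np.c_[2*q[:,:2],np.ones(len(q))];x=np.linalg.lstsq(A,(q[:,:2]**2).sum(1),rcond=None)[0];print(n,len(q),x[:2].round(4),np.sqrt(x[2]+x[0]**2+x[1]**2).round(4))
move(.4835,.1498,.12,0)
E
```

```text
[[ 0.945 -0.001  0.326]
 [-0.326 -0.002  0.945]
 [ 0.    -1.    -0.002]]
dred [0.6534 0.0097 0.018 ]
dblack [ 0.6594 -0.1324  0.018 ]
dcream [ 0.6181 -0.2757  0.018 ]
dgreen [ 0.5315 -0.3888  0.018 ]
side black 153 0.4586 0.0297 0.0198 0.0573
side cream 115 0.4637 -0.0966 0.0212 0.0573
side green 86 0.4558 -0.2625 0.0217 0.0574
side sleeve 445 0.581 0.2707 0.0255 0.1047
side pad 196 0.4828 0.1506 0.019 0.083
286 262
dred 200 [0.6539 0.0107] 0.0355
293 229
dblack 163 [ 0.6612 -0.1312] 0.0355
316 202
dcream 138 [ 0.618  -0.2748] 0.0352
349 186
dgreen 111 [ 0.5313 -0.3885] 0.0357
t 0.1 pos [0.2115 0.614  0.2047] jawyaw 71.0 travel [ 408.3   85.3 -350.2] twist [ 0.1 71.   0.1] q [-1.3   0.63  0.04  1.52 -0.03  1.   -0.02] F [-0.2 -0.2  0.3] op 0.0943
```

Emit:
{"op": "apply_moves", "data": {
  "plan": [
    {"grip": 1, "travel": [41, 5, -35], "twist": [0, 6, 0]},
    {"grip": 1, "travel": [82, 5, -70], "twist": [0, 13, 0]},
    {"grip": 1, "travel": [123, 5, -105], "twist": [0, 20, 0]},
    {"grip": 1, "travel": [163, 5, -140], "twist": [0, 27, 0]},
    {"grip": 1, "travel": [204, 5, -175], "twist": [0, 34, 0]},
    {"grip": 1, "travel": [245, 5, -210], "twist": [0, 41, 0]},
    {"grip": 1, "travel": [286, 5, -245], "twist": [0, 48, 0]},
    {"grip": 1, "travel": [327, 5, -280], "twist": [0, 54, 0]},
    {"grip": 1, "travel": [367, 5, -315], "twist": [0, 54, 0]},
    {"grip": 1, "travel": [408, 5, -350], "twist": [0, 54, 0]},
    {"grip": 1, "travel": [408, 5, -350], "twist": [0, 54, 0]},
    {"grip": 1, "travel": [408, 5, -350], "twist": [0, 54, 0]}
  ],
  "newtons": 20
}}

```text
t: 1.6
position: [0.4827, 0.1507, 0.1999]
ee_rot: [-0.568, 0.569, -0.421, 0.42]
ft_force: [-0.0, 0.5, -0.6]
opening: 0.0003
```

```bash
python3 -c "
from h import *
move(.4835,.150,.084,17)"
```

```text
t 1.6 pos [0.4827 0.1507 0.1999] jawyaw 17.0 travel [  0.8 115.9   0.8] twist [ 0.1 -0.   0. ] q [-0.58  0.45  0.32  1.92 -0.19  0.8   0.14] F [-0.   0.5 -0.6] op 0.0003
```

Emit:
{"op": "apply_moves", "data": {
  "plan": [
    {"grip": 1, "travel": [1, 50, 1], "twist": [0, 0, 0]},
    {"grip": 1, "travel": [1, 95, 1], "twist": [0, 0, 0]},
    {"grip": 1, "travel": [1, 112, 1], "twist": [0, 0, 0]},
    {"grip": 1, "travel": [1, 120, 1], "twist": [0, 0, 0]},
    {"grip": 1, "travel": [1, 126, 1], "twist": [0, 0, 0]},
    {"grip": 1, "travel": [1, 132, 1], "twist": [0, 0, 0]},
    {"grip": 1, "travel": [1, 138, 1], "twist": [0, 0, 0]},
    {"grip": 1, "travel": [1, 144, 1], "twist": [0, 0, 0]},
    {"grip": 1, "travel": [1, 150, 1], "twist": [0, 0, 0]},
    {"grip": 1, "travel": [1, 155, 1], "twist": [0, 0, 0]},
    {"grip": 1, "travel": [1, 159, 1], "twist": [0, 0, 0]},
    {"grip": 1, "travel": [1, 159, 1], "twist": [0, 0, 0]}
  ]
}}

```text
t: 3.1
position: [0.4819, 0.15, 0.0412]
ee_rot: [-0.567, 0.57, -0.421, 0.419]
ft_force: [-2.4, -2.1, 3.8]
opening: 0.0004
```

```bash
python3 - <<'E'
from h import *
from rig import *
move(.4835,.150,.037,17)
c=camera("side");cv2.imwrite("pics/side1.png",cv2.resize(c["color"][230:390,240:440,::-1],(800,640))[:600])
E
```

```text
t 3.1 pos [0.4819 0.15   0.0412] jawyaw 17.1 travel [0.5 4.2 1.5] twist [0.3 0.1 0. ] q [-0.49  0.7   0.19  2.05 -0.31  0.42  0.24] F [-2.4 -2.1  3.8] op 0.0004
```

View pics/side1.png

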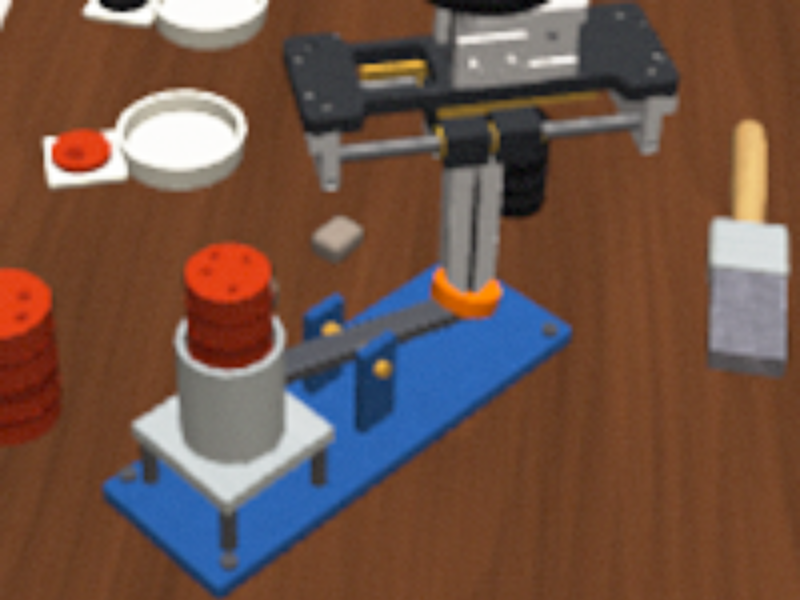

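The pad is nearly down and the core stands well proud of the sleeve. I'll press the last few mm, then go up.

Emit:
{"op": "apply_moves", "data": {
  "plan": [
    {"grip": 1, "travel": [0, 2, 0], "twist": [0, 0, 0]},
    {"grip": 1, "travel": [0, 4, 0], "twist": [0, 0, 0]},
    {"grip": 1, "travel": [0, 4, 0], "twist": [0, 0, 0]},
    {"grip": 1, "travel": [0, -20, 0], "twist": [0, 0, 0]},
    {"grip": 1, "travel": [0, -70, 0], "twist": [0, 0, 0]},
    {"grip": 0.3, "travel": [0, -130, 0], "twist": [0, 0, 0]},
    {"grip": 0.3, "travel": [0, -190, 0], "twist": [0, 0, 0]},
    {"grip": 0.3, "travel": [0, -190, 0], "twist": [0, 0, 0]},
    {"grip": 0.3, "travel": [0, -190, 0], "twist": [0, 0, 0]}
  ]
}}

```text
t: 4.28
position: [0.483, 0.1515, 0.2314]
ee_rot: [-0.568, 0.57, -0.421, 0.419]
ft_force: [-0.2, -0.3, -1.1]
opening: 0.0371
```

```bash
python3 - <<'E'
from h import *
from rig import *
for n in("top","side"):
    c=camera(n);W=cloud(c);np.savez(n+"1.npz",**c)
    m=(W[...,2]>.128)&(W[...,2]<.15)&(np.hypot(W[...,0]-.583,W[...,1]-.27)<.03);q=W[m]
    if len(q): print(n,len(q),q.mean(0).round(4),cv2.minEnclosingCircle(q[:,:2].astype(np.float32)))
cv2.imwrite("pics/top2.png",c["color"][:,:,::-1])
move(.5825,.270,.22,25)
E
```

```text
top 167 [0.5882 0.2738 0.143 ] ((0.583621084690094, 0.27128365635871887), 0.019175227731466293)
side 385 [0.5807 0.2757 0.1408] ((0.5802891254425049, 0.27092263102531433), 0.02031250111758709)
t 4.38 pos [0.4821 0.1508 0.2301] jawyaw 17.1 travel [-84.5   9.3 131.1] twist [ 0.3 -7.9 -0. ] q [-0.61  0.41  0.35  1.88 -0.18  0.88  0.13] F [ 0.4  0.2 -0.1] op 0.0449
```

Emit:
{"op": "apply_moves", "data": {
  "plan": [
    {"grip": 0.25, "travel": [-28, 3, 43], "twist": [0, -3, 0]},
    {"grip": 0.25, "travel": [-56, 6, 87], "twist": [0, -6, 0]},
    {"grip": 0.25, "travel": [-85, 9, 131], "twist": [0, -8, 0]},
    {"grip": 0.25, "travel": [-85, 9, 131], "twist": [0, -8, 0]},
    {"grip": 0.25, "travel": [-85, 9, 131], "twist": [0, -8, 0]}
  ]
}}

```text
t: 5.0
position: [0.5813, 0.2693, 0.2185]
ee_rot: [-0.594, 0.599, -0.381, 0.378]
ft_force: [-0.4, -0.6, -0.1]
opening: 0.0702
```

```bash
python3 -c "
from h import *
move(.5825,.271,.109,25)"
```

```text
t 5.0 pos [0.5813 0.2693 0.2185] jawyaw 25.1 travel [ -1.1 109.5   2.9] twist [0.6 0.1 0. ] q [-0.65  0.62  0.29  1.52 -0.19  1.03  0.13] F [-0.4 -0.6 -0.1] op 0.0702
```

Emit:
{"op": "apply_moves", "data": {
  "plan": [
    {"grip": 0.25, "travel": [-1, 40, 3], "twist": [0.6, 0, 0]},
    {"grip": 0.25, "travel": [-1, 75, 3], "twist": [0.6, 0, 0]},
    {"grip": 0.25, "travel": [-1, 100, 3], "twist": [0.6, 0, 0]},
    {"grip": 0.25, "travel": [-1, 109, 3], "twist": [0.6, 0, 0]},
    {"grip": 0.25, "travel": [-1, 109, 3], "twist": [0.6, 0, 0]},
    {"grip": 0.7, "travel": [-1, 109, 3], "twist": [0.6, 0, 0]},
    {"grip": 1, "travel": [-1, 109, 3], "twist": [0.6, 0, 0]},
    {"grip": 1, "travel": [-1, 109, 3], "twist": [0.6, 0, 0]},
    {"grip": 1, "travel": [-1, 109, 3], "twist": [0.6, 0, 0]}
  ],
  "newtons": 25
}}

```text
t: 6.12
position: [0.5827, 0.2711, 0.1098]
ee_rot: [0.597, -0.596, 0.379, -0.38]
ft_force: [-0.1, 0.6, 2.6]
opening: 0.0367
```

```bash
python3 -c "
from h import *
move(.5825,.271,.25,25)"
```

```text
t 6.12 pos [0.5827 0.2711 0.1098] jawyaw 25.1 travel [ 0.000e+00 -1.402e+02 -1.000e-01] twist [-0.1  0.1  0. ] q [-0.63  0.74  0.25  1.63 -0.23  0.8   0.16] F [-0.1  0.6  2.6] op 0.0367
```

Gripped (opening is about 37 mm). Lifting gently.

Emit:
{"op": "apply_moves", "data": {
  "plan": [
    {"grip": 1, "travel": [0, -6, 0], "twist": [0, 0, 0]},
    {"grip": 1, "travel": [0, -16, 0], "twist": [0, 0, 0]},
    {"grip": 1, "travel": [0, -32, 0], "twist": [0, 0, 0]},
    {"grip": 1, "travel": [0, -50, 0], "twist": [0, 0, 0]},
    {"grip": 1, "travel": [0, -70, 0], "twist": [0, 0, 0]},
    {"grip": 1, "travel": [0, -80, 0], "twist": [0, 0, 0]},
    {"grip": 1, "travel": [0, -80, 0], "twist": [0, 0, 0]}
  ]
}}

```text
t: 7.0
position: [0.5832, 0.2713, 0.191]
ee_rot: [0.598, -0.596, 0.379, -0.38]
ft_force: [-0.0, -0.6, -2.3]
opening: 0.0364
```

```bash
python3 - <<'E'
from h import *
from rig import *
c=camera("side");cv2.imwrite("pics/side3.png",c["color"][:,:,::-1]);np.savez("side3.npz",**c)
move(.6537,.0102,.14,1)
E
```

```text
t 7.05 pos [0.5826 0.2711 0.1901] jawyaw 25.1 travel [266.4  50.  -46.2] twist [-0.1 24.1 -0. ] q [-0.64  0.65  0.28  1.56 -0.2   0.96  0.14] F [-1.1  0.8 -1.6] op 0.0366
```

View pics/side3.png

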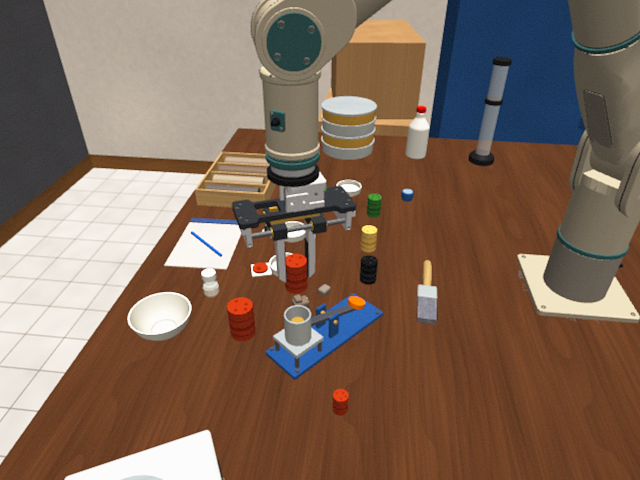

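Emit:
{"op": "apply_moves", "data": {
  "plan": [
    {"grip": 1, "travel": [30, 0, -5], "twist": [0, 3, 0]},
    {"grip": 1, "travel": [75, 0, -13], "twist": [0, 8, 0]},
    {"grip": 1, "travel": [125, 10, -22], "twist": [0, 13, 0]},
    {"grip": 1, "travel": [175, 20, -31], "twist": [0, 18, 0]},
    {"grip": 1, "travel": [220, 35, -38], "twist": [0, 22, 0]},
    {"grip": 1, "travel": [250, 45, -43], "twist": [0, 24, 0]},
    {"grip": 1, "travel": [266, 50, -46], "twist": [0, 24, 0]},
    {"grip": 1, "travel": [266, 50, -46], "twist": [0, 24, 0]},
    {"grip": 1, "travel": [266, 50, -46], "twist": [0, 24, 0]}
  ]
}}

```text
t: 8.18
position: [0.6536, 0.013, 0.1401]
ee_rot: [0.506, -0.504, 0.495, -0.494]
ft_force: [-0.2, 0.5, -2.2]
opening: 0.0364
```

```bash
cat > held.py <<'E'
from h import *
def red(c): 
    h=cv2.cvtColor(c["color"],cv2.COLOR_RGB2HSV);return (h[...,0]<8)&(h[...,1]>150)&(h[...,2]>60)
E
python3 - <<'E'
from held import *
from rig import *
move(.6537,.0102,.029,1)
s=get_state();c=camera("side");W=cloud(c);p=s["position"]
m=red(c)&(np.hypot(W[...,0]-p[0],W[...,1]-p[1])<.035)&(W[...,2]>.06);q=W[m]
print(len(q),p,np.percentile(q[:,2],[0,1,5,50,99,100]).round(4))
E
```

```text
t 8.18 pos [0.6536 0.013  0.1401] jawyaw 1.2 travel [ 3.100e+00  1.111e+02 -1.000e-01] twist [-0.1  0.2 -0.1] q [-0.27  0.73  0.35  1.58 -0.31  0.89  0.22] F [-0.2  0.5 -2.2] op 0.0364
446 [0.65361488 0.0130264  0.14009568] [0.1189 0.1204 0.1234 0.1573 0.1762 0.1808]
```

Emit:
{"op": "apply_moves", "data": {
  "plan": [
    {"grip": 1, "travel": [3, 35, 0], "twist": [0, 0, 0]},
    {"grip": 1, "travel": [3, 70, 0], "twist": [0, 0, 0]},
    {"grip": 1, "travel": [3, 95, 0], "twist": [0, 0, 0]},
    {"grip": 1, "travel": [3, 106, 0], "twist": [0, 0, 0]},
    {"grip": 1, "travel": [3, 109, 0], "twist": [0, 0, 0]},
    {"grip": 1, "travel": [3, 110, 0], "twist": [0, 0, 0]},
    {"grip": 1, "travel": [3, 110, 0], "twist": [0, 0, 0]}
  ]
}}

```text
t: 9.1
position: [0.6546, 0.0105, 0.0313]
ee_rot: [0.507, -0.504, 0.494, -0.495]
ft_force: [-0.7, 1.0, -1.1]
opening: 0.0365
```

```bash
python3 - <<'E'
from h import *
from rig import *
move(.6537,.0102,.028,1)
c=camera("side");cv2.imwrite("pics/side4.png",cv2.resize(c["color"][180:310,220:380,::-1],(720,585)))
E
```

```text
t 9.1 pos [0.6546 0.0105 0.0313] jawyaw 1.2 travel [ 0.3  3.3 -1. ] twist [-0.2  0.2 -0.1] q [-0.23  0.87  0.3   1.64 -0.36  0.69  0.27] F [-0.7  1.  -1.1] op 0.0365
```

View pics/side4.png

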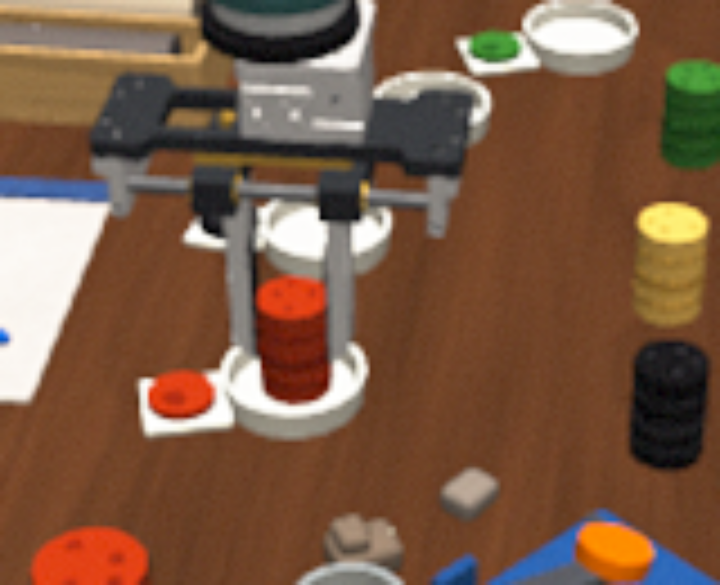

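Emit:
{"op": "apply_moves", "data": {
  "plan": [
    {"grip": 1, "travel": [0, 1, -1], "twist": [0, 0, 0]},
    {"grip": 1, "travel": [0, 2, -1], "twist": [0, 0, 0]},
    {"grip": 1, "travel": [0, 3, -1], "twist": [0, 0, 0]},
    {"grip": 1, "travel": [0, 3, -1], "twist": [0, 0, 0]}
  ]
}}

```text
t: 9.65
position: [0.6536, 0.0104, 0.0284]
ee_rot: [0.507, -0.504, 0.494, -0.495]
ft_force: [-0.8, -0.2, 1.4]
opening: 0.0367
```

```bash
python3 - <<'E'
from held import *
from rig import *
move(.6537,.0102,.028,1)
s=get_state();c=camera("side");W=cloud(c);p=s["position"]
m=red(c)&(np.hypot(W[...,0]-p[0],W[...,1]-p[1])<.035)&(W[...,2]>.008);q=W[m]
print(len(q),np.percentile(q[:,2],[0,1,5,50,95,99,100]).round(4))
E
```

```text
t 9.65 pos [0.6536 0.0104 0.0284] jawyaw 1.2 travel [0.2 0.4 0.1] twist [-0.2  0.2 -0.1] q [-0.23  0.87  0.29  1.64 -0.36  0.68  0.27] F [-0.8 -0.2  1.4] op 0.0367
390 [0.0084 0.01   0.0138 0.0485 0.0642 0.0653 0.0705]
```

Emit:
{"op": "apply_moves", "data": {
  "plan": [
    {"grip": 1, "travel": [0, 1, 0], "twist": [0, 0, 0]},
    {"grip": 1, "travel": [0, 1, 0], "twist": [0, 0, 0]},
    {"grip": 1, "travel": [0, 1, 0], "twist": [0, 0, 0]}
  ]
}}

```text
t: 10.07
position: [0.6536, 0.0105, 0.0283]
ee_rot: [0.507, -0.504, 0.494, -0.495]
ft_force: [-3.0, 1.1, 6.7]
opening: 0.0368
```

Firm contact (Fz went from -2 to +6.7 N). Releasing and going up.

Emit:
{"op": "apply_moves", "data": {
  "plan": [
    {"grip": 0.5, "travel": [0, 0, 0], "twist": [0, 0, 0]},
    {"grip": 0.3, "travel": [0, 0, 0], "twist": [0, 0, 0]},
    {"grip": 0.3, "travel": [0, 0, 0], "twist": [0, 0, 0]},
    {"grip": 0.3, "travel": [0, 0, 0], "twist": [0, 0, 0]},
    {"grip": 0.3, "travel": [0, -20, 0], "twist": [0, 0, 0]},
    {"grip": 0.3, "travel": [0, -60, 0], "twist": [0, 0, 0]},
    {"grip": 0.3, "travel": [0, -110, 0], "twist": [0, 0, 0]},
    {"grip": 0.3, "travel": [0, -122, 0], "twist": [0, 0, 0]},
    {"grip": 0.3, "travel": [0, -122, 0], "twist": [0, 0, 0]}
  ]
}}

```text
t: 11.2
position: [0.6538, 0.0102, 0.1519]
ee_rot: [0.508, -0.503, 0.494, -0.495]
ft_force: [-0.5, 1.0, -0.4]
opening: 0.066
```

```bash
python3 - <<'E'
from h import *
from rig import *
move(.4598,.0297,.15,4)
c=camera("side");cv2.imwrite("pics/side5.png",cv2.resize(c["color"][180:310,220:380,::-1],(720,585)))
E
```

```text
t 11.2 pos [0.6538 0.0102 0.1519] jawyaw 1.2 travel [ -23.7    0.9 -193.5] twist [-0.3 -2.8 -0.2] q [-0.27  0.71  0.36  1.57 -0.3   0.9   0.22] F [-0.5  1.  -0.4] op 0.066
```

View pics/side5.png

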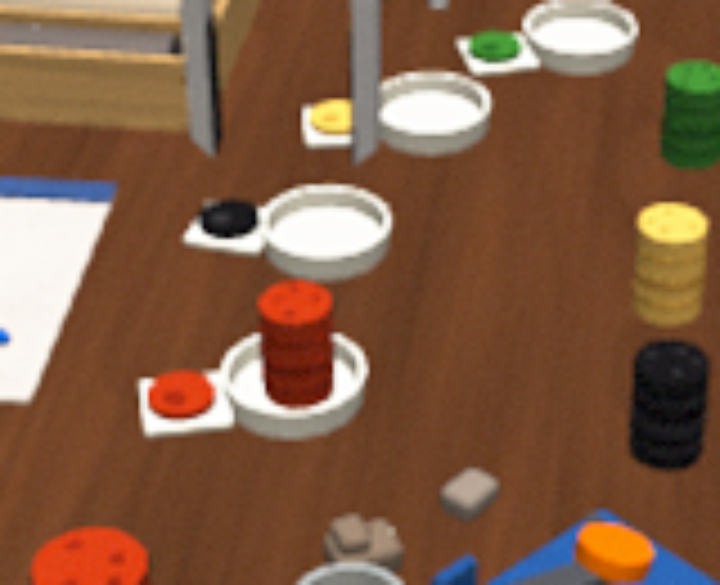

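The red core stands upright in its dish. Black is next.

Emit:
{"op": "apply_moves", "data": {
  "plan": [
    {"grip": 0.3, "travel": [-6, 1, -50], "twist": [0, -1, 0]},
    {"grip": 0.3, "travel": [-12, 1, -100], "twist": [0, -2, 0]},
    {"grip": 0.3, "travel": [-18, 1, -150], "twist": [0, -3, 0]},
    {"grip": 0.3, "travel": [-24, 1, -193], "twist": [0, -3, 0]},
    {"grip": 0.3, "travel": [-24, 1, -193], "twist": [0, -3, 0]},
    {"grip": 0.3, "travel": [-24, 1, -193], "twist": [0, -3, 0]}
  ]
}}

```text
t: 12.0
position: [0.4598, 0.0302, 0.1484]
ee_rot: [0.52, -0.517, 0.481, -0.481]
ft_force: [0.6, -1.0, 0.3]
opening: 0.0659
```

```bash
python3 -c "
from h import *
move(.4598,.0297,.022,4)"
```

```text
t 12.0 pos [0.4598 0.0302 0.1484] jawyaw 4.3 travel [  0.9 126.4  -0.4] twist [-0.2  0.3 -0.1] q [-0.38  0.47  0.36  2.1  -0.28  0.61  0.25] F [ 0.6 -1.   0.3] op 0.0659
```

Emit:
{"op": "apply_moves", "data": {
  "plan": [
    {"grip": 0.3, "travel": [0, 45, 0], "twist": [0, 0, 0]},
    {"grip": 0.3, "travel": [0, 85, 0], "twist": [0, 0, 0]},
    {"grip": 0.3, "travel": [1, 115, 0], "twist": [0, 0, 0]},
    {"grip": 0.3, "travel": [1, 126, 0], "twist": [0, 0, 0]},
    {"grip": 0.3, "travel": [1, 126, 0], "twist": [0, 0, 0]},
    {"grip": 0.3, "travel": [1, 126, 0], "twist": [0, 0, 0]},
    {"grip": 0.5, "travel": [1, 126, 0], "twist": [0, 0, 0]},
    {"grip": 0.7, "travel": [1, 126, 0], "twist": [0, 0, 0]},
    {"grip": 1, "travel": [1, 126, 0], "twist": [0, 0, 0]},
    {"grip": 1, "travel": [1, 126, 0], "twist": [0, 0, 0]},
    {"grip": 1, "travel": [1, 126, 0], "twist": [0, 0, 0]}
  ]
}}

```text
t: 13.38
position: [0.4605, 0.0296, 0.0226]
ee_rot: [0.52, -0.517, 0.481, -0.481]
ft_force: [-1.1, -0.1, 5.8]
opening: 0.0363
```

```bash
python3 -c "
from h import *
move(.4598,.0297,.15,4)"
```

```text
t 13.38 pos [0.4605 0.0296 0.0226] jawyaw 4.3 travel [  -0.4 -127.4   -0.2] twist [-0.2  0.3 -0.2] q [-0.24  0.7   0.18  2.18 -0.42  0.29  0.38] F [-1.1 -0.1  5.8] op 0.0363
```

Emit:
{"op": "apply_moves", "data": {
  "plan": [
    {"grip": 1, "travel": [0, -10, 0], "twist": [0, 0, 0]},
    {"grip": 1, "travel": [0, -40, 0], "twist": [0, 0, 0]},
    {"grip": 1, "travel": [0, -80, 0], "twist": [0, 0, 0]},
    {"grip": 1, "travel": [0, -110, 0], "twist": [0, 0, 0]},
    {"grip": 1, "travel": [0, -110, 0], "twist": [0, 0, 0]},
    {"grip": 1, "travel": [0, -110, 0], "twist": [0, 0, 0]}
  ]
}}

```text
t: 14.12
position: [0.4593, 0.0295, 0.1321]
ee_rot: [0.52, -0.517, 0.481, -0.481]
ft_force: [-0.6, 0.3, -2.2]
opening: 0.0361
```

```bash
python3 -c "
from h import *
move(.6601,-.132,.13,-11)"
```

```text
t 14.12 pos [0.4593 0.0295 0.1321] jawyaw 4.3 travel [176.    2.  188.2] twist [-0.1 15.3 -0.2] q [-0.37  0.5   0.35  2.12 -0.32  0.57  0.29] F [-0.6  0.3 -2.2] op 0.0361
```

Emit:
{"op": "apply_moves", "data": {
  "plan": [
    {"grip": 1, "travel": [22, 0, 23], "twist": [0, 2, 0]},
    {"grip": 1, "travel": [52, 0, 55], "twist": [0, 5, 0]},
    {"grip": 1, "travel": [84, 1, 90], "twist": [0, 8, 0]},
    {"grip": 1, "travel": [116, 1, 124], "twist": [0, 11, 0]},
    {"grip": 1, "travel": [146, 2, 156], "twist": [0, 14, 0]},
    {"grip": 1, "travel": [167, 2, 179], "twist": [0, 15, 0]},
    {"grip": 1, "travel": [176, 2, 188], "twist": [0, 15, 0]},
    {"grip": 1, "travel": [176, 2, 188], "twist": [0, 15, 0]},
    {"grip": 1, "travel": [176, 2, 188], "twist": [0, 15, 0]}
  ]
}}

```text
t: 15.25
position: [0.6587, -0.1305, 0.1294]
ee_rot: [0.452, -0.45, 0.546, -0.543]
ft_force: [0.1, 0.3, -1.8]
opening: 0.0365
```

```bash
python3 -c "
from h import *
move(.6603,-.132,.030,-11)"
```

```text
t 15.25 pos [ 0.6587 -0.1305  0.1294] jawyaw -10.7 travel [ 1.6 99.4  1.9] twist [ 0.   0.3 -0.2] q [-0.07  0.78  0.41  1.53 -0.37  0.91  0.28] F [ 0.1  0.3 -1.8] op 0.0365
```

Emit:
{"op": "apply_moves", "data": {
  "plan": [
    {"grip": 1, "travel": [2, 35, 2], "twist": [0, 0, 0]},
    {"grip": 1, "travel": [2, 70, 2], "twist": [0, 0, 0]},
    {"grip": 1, "travel": [2, 92, 2], "twist": [0, 0, 0]},
    {"grip": 1, "travel": [2, 98, 2], "twist": [0, 0, 0]},
    {"grip": 1, "travel": [2, 99, 2], "twist": [0, 0, 0]},
    {"grip": 1, "travel": [2, 100, 2], "twist": [0, 0, 0]},
    {"grip": 1, "travel": [2, 101, 2], "twist": [0, 0, 0]},
    {"grip": 1, "travel": [2, 101, 2], "twist": [0, 0, 0]},
    {"grip": 1, "travel": [2, 101, 2], "twist": [0, 0, 0]}
  ]
}}

```text
t: 16.38
position: [0.6604, -0.1324, 0.0286]
ee_rot: [0.452, -0.45, 0.545, -0.543]
ft_force: [-0.1, 0.5, -2.0]
opening: 0.0368
```

```bash
python3 - <<'E'
from h import *
from rig import *
move(.6603,-.132,.028,-11)
c=camera("side");cv2.imwrite("pics/side6.png",cv2.resize(c["color"][180:310,220:380,::-1],(720,585)))
E
```

```text
t 16.38 pos [ 0.6604 -0.1324  0.0286] jawyaw -10.7 travel [-0.4  0.6 -0.2] twist [ 0.   0.3 -0.3] q [-0.04  0.9   0.36  1.58 -0.42  0.74  0.32] F [-0.1  0.5 -2. ] op 0.0368
```

View pics/side6.png

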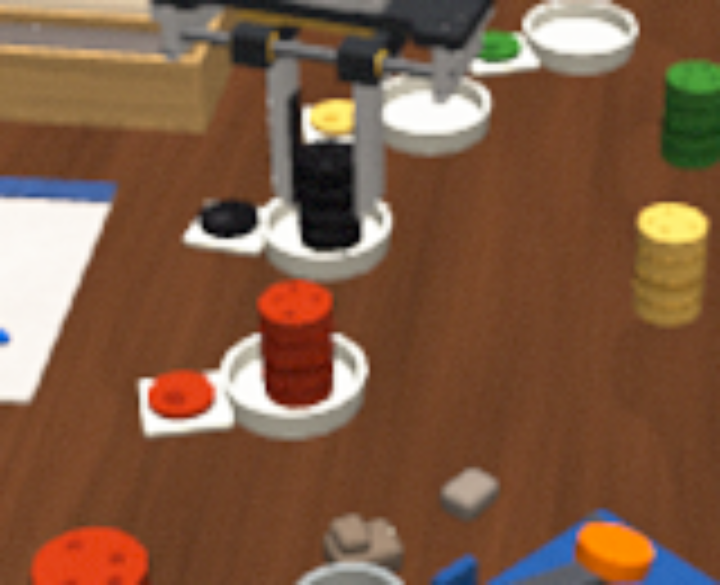

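Emit:
{"op": "apply_moves", "data": {
  "plan": [
    {"grip": 1, "travel": [0, 0.6, 0], "twist": [0, 0, 0]},
    {"grip": 1, "travel": [0, 1.2, 0], "twist": [0, 0, 0]},
    {"grip": 1, "travel": [0, 1.8, 0], "twist": [0, 0, 0]},
    {"grip": 1, "travel": [0, 1.8, 0], "twist": [0, 0, 0]}
  ]
}}

```text
t: 16.92
position: [0.6604, -0.1324, 0.0277]
ee_rot: [0.453, -0.45, 0.545, -0.543]
ft_force: [-1.5, 1.1, 5.8]
opening: 0.0367
```

Contact again (Fz went from -2 to +5.8 N). Release.

Emit:
{"op": "apply_moves", "data": {
  "plan": [
    {"grip": 0.5, "travel": [0, 0, 0], "twist": [0, 0, 0]},
    {"grip": 0.3, "travel": [0, 0, 0], "twist": [0, 0, 0]},
    {"grip": 0.3, "travel": [0, 0, 0], "twist": [0, 0, 0]},
    {"grip": 0.3, "travel": [0, 0, 0], "twist": [0, 0, 0]},
    {"grip": 0.3, "travel": [0, -20, 0], "twist": [0, 0, 0]},
    {"grip": 0.3, "travel": [0, -60, 0], "twist": [0, 0, 0]},
    {"grip": 0.3, "travel": [0, -110, 0], "twist": [0, 0, 0]},
    {"grip": 0.3, "travel": [0, -122, 0], "twist": [0, 0, 0]},
    {"grip": 0.3, "travel": [0, -122, 0], "twist": [0, 0, 0]}
  ]
}}

```text
t: 18.05
position: [0.661, -0.133, 0.1513]
ee_rot: [0.453, -0.45, 0.545, -0.544]
ft_force: [-0.8, -0.2, 0.3]
opening: 0.0652
```

```bash
python3 - <<'E'
from h import *
from rig import *
move(.4641,-.0961,.15,-11)
c=camera("side");cv2.imwrite("pics/side7.png",cv2.resize(c["color"][180:310,220:380,::-1],(720,585)))
E
```

```text
t 18.05 pos [ 0.661  -0.133   0.1513] jawyaw -10.7 travel [ 2.000e-01  9.000e-01 -2.003e+02] twist [-0.1  0.3 -0.3] q [-0.08  0.76  0.43  1.51 -0.36  0.95  0.27] F [-0.8 -0.2  0.3] op 0.0652
```

View pics/side7.png

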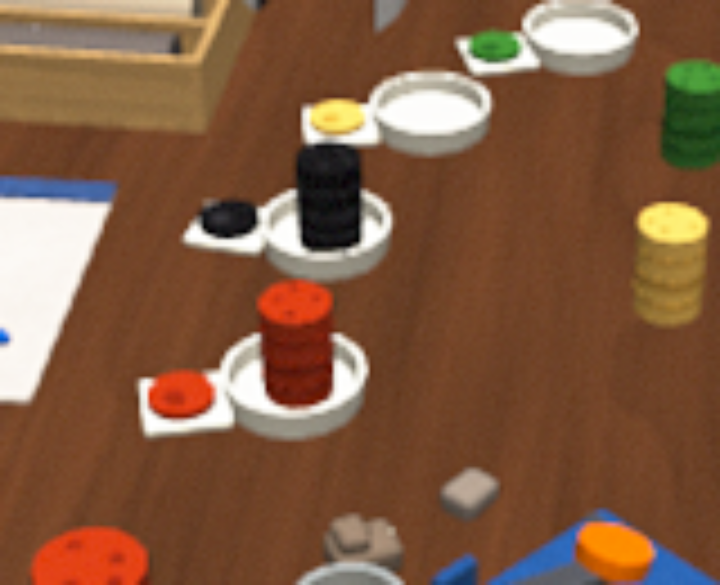

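Black stands in its dish. Cream is next.

Emit:
{"op": "apply_moves", "data": {
  "plan": [
    {"grip": 0.3, "travel": [0, 1, -50], "twist": [0, 0, 0]},
    {"grip": 0.3, "travel": [0, 1, -100], "twist": [0, 0, 0]},
    {"grip": 0.3, "travel": [0, 1, -150], "twist": [0, 0, 0]},
    {"grip": 0.3, "travel": [0, 1, -200], "twist": [0, 0, 0]},
    {"grip": 0.3, "travel": [0, 1, -200], "twist": [0, 0, 0]},
    {"grip": 0.3, "travel": [0, 1, -200], "twist": [0, 0, 0]}
  ]
}}

```text
t: 18.85
position: [0.4639, -0.0956, 0.1484]
ee_rot: [0.453, -0.45, 0.546, -0.543]
ft_force: [-0.1, -0.4, 1.1]
opening: 0.0662
```

```bash
python3 -c "
from h import *
move(.4641,-.0961,.0225,-11)"
```

```text
t 18.85 pos [ 0.4639 -0.0956  0.1484] jawyaw -10.6 travel [  1.1 125.9   0.4] twist [ 0.1  0.4 -0.3] q [-0.15  0.5   0.43  2.06 -0.35  0.65  0.33] F [-0.1 -0.4  1.1] op 0.0662
```

Emit:
{"op": "apply_moves", "data": {
  "plan": [
    {"grip": 0.3, "travel": [0, 45, 0], "twist": [0, 0, 0]},
    {"grip": 0.3, "travel": [0, 85, 0], "twist": [0, 0, 0]},
    {"grip": 0.3, "travel": [0, 115, 0], "twist": [0, 0, 0]},
    {"grip": 0.3, "travel": [0, 126, 0], "twist": [0, 0, 0]},
    {"grip": 0.3, "travel": [0, 126, 0], "twist": [0, 0, 0]},
    {"grip": 0.3, "travel": [0, 126, 0], "twist": [0, 0, 0]},
    {"grip": 0.5, "travel": [0, 126, 0], "twist": [0, 0, 0]},
    {"grip": 0.7, "travel": [0, 126, 0], "twist": [0, 0, 0]},
    {"grip": 1, "travel": [0, 126, 0], "twist": [0, 0, 0]},
    {"grip": 1, "travel": [0, 126, 0], "twist": [0, 0, 0]},
    {"grip": 1, "travel": [0, 126, 0], "twist": [0, 0, 0]}
  ]
}}

```text
t: 20.23
position: [0.4643, -0.095, 0.0227]
ee_rot: [0.453, -0.45, 0.545, -0.543]
ft_force: [0.5, 0.1, 4.4]
opening: 0.0364
```

Emit:
{"op": "apply_moves", "data": {
  "plan": [
    {"grip": 1, "travel": [0, -10, 0], "twist": [0, 0, 0]},
    {"grip": 1, "travel": [0, -40, 0], "twist": [0, 0, 0]},
    {"grip": 1, "travel": [0, -80, 0], "twist": [0, 0, 0]},
    {"grip": 1, "travel": [0, -110, 0], "twist": [0, 0, 0]},
    {"grip": 1, "travel": [0, -110, 0], "twist": [0, 0, 0]},
    {"grip": 1, "travel": [0, -110, 0], "twist": [0, 0, 0]}
  ]
}}

```text
t: 20.98
position: [0.4635, -0.0951, 0.1321]
ee_rot: [0.453, -0.45, 0.546, -0.543]
ft_force: [-0.1, -0.8, -0.8]
opening: 0.0363
```

```bash
python3 -c "
from h import *
move(.618,-.2753,.13,-24)"
```

```text
t 20.98 pos [ 0.4635 -0.0951  0.1321] jawyaw -10.6 travel [148.7   1.1 185.1] twist [ 0.1 13.4 -0.3] q [-0.15  0.53  0.43  2.08 -0.38  0.61  0.36] F [-0.1 -0.8 -0.8] op 0.0363
```

Emit:
{"op": "apply_moves", "data": {
  "plan": [
    {"grip": 1, "travel": [19, 0, 23], "twist": [0, 2, 0]},
    {"grip": 1, "travel": [45, 0, 55], "twist": [0, 5, 0]},
    {"grip": 1, "travel": [72, 1, 90], "twist": [0, 8, 0]},
    {"grip": 1, "travel": [99, 1, 124], "twist": [0, 11, 0]},
    {"grip": 1, "travel": [125, 1, 156], "twist": [0, 13, 0]},
    {"grip": 1, "travel": [142, 1, 177], "twist": [0, 13, 0]},
    {"grip": 1, "travel": [149, 1, 185], "twist": [0, 13, 0]},
    {"grip": 1, "travel": [149, 1, 185], "twist": [0, 13, 0]},
    {"grip": 1, "travel": [149, 1, 185], "twist": [0, 13, 0]}
  ]
}}

```text
t: 22.1
position: [0.617, -0.2741, 0.1295]
ee_rot: [0.388, -0.386, 0.594, -0.589]
ft_force: [0.7, 0.4, -1.4]
opening: 0.0365
```

```bash
python3 -c "
from h import *
move(.618,-.2753,.029,-24)"
```

```text
t 22.1 pos [ 0.617  -0.2741  0.1295] jawyaw -23.6 travel [  1.2 100.5   1.9] twist [ 0.3  0.4 -0.3] q [ 0.12  0.8   0.48  1.52 -0.43  0.94  0.32] F [ 0.7  0.4 -1.4] op 0.0365
```

Emit:
{"op": "apply_moves", "data": {
  "plan": [
    {"grip": 1, "travel": [1, 35, 1], "twist": [0, 0, 0]},
    {"grip": 1, "travel": [1, 70, 1], "twist": [0, 0, 0]},
    {"grip": 1, "travel": [1, 92, 1], "twist": [0, 0, 0]},
    {"grip": 1, "travel": [1, 98, 1], "twist": [0, 0, 0]},
    {"grip": 1, "travel": [1, 99, 1], "twist": [0, 0, 0]},
    {"grip": 1, "travel": [1, 100, 1], "twist": [0, 0, 0]},
    {"grip": 1, "travel": [1, 101, 1], "twist": [0, 0, 0]},
    {"grip": 1, "travel": [1, 101, 1], "twist": [0, 0, 0]},
    {"grip": 1, "travel": [1, 101, 1], "twist": [0, 0, 0]}
  ]
}}

```text
t: 23.22
position: [0.6174, -0.2748, 0.0287]
ee_rot: [0.388, -0.386, 0.594, -0.589]
ft_force: [-0.8, 0.6, -0.3]
opening: 0.0366
```

```bash
python3 - <<'E'
from h import *
from rig import *
move(.618,-.2753,.028,-24)
c=camera("side");cv2.imwrite("pics/side8.png",cv2.resize(c["color"][150:280,240:400,::-1],(720,585)))
E
```

```text
t 23.23 pos [ 0.6174 -0.2748  0.0287] jawyaw -23.6 travel [0.2 0.7 0.8] twist [ 0.3  0.4 -0.3] q [ 0.15  0.92  0.42  1.57 -0.49  0.77  0.37] F [-0.8  0.6 -0.3] op 0.0366
```

View pics/side8.png

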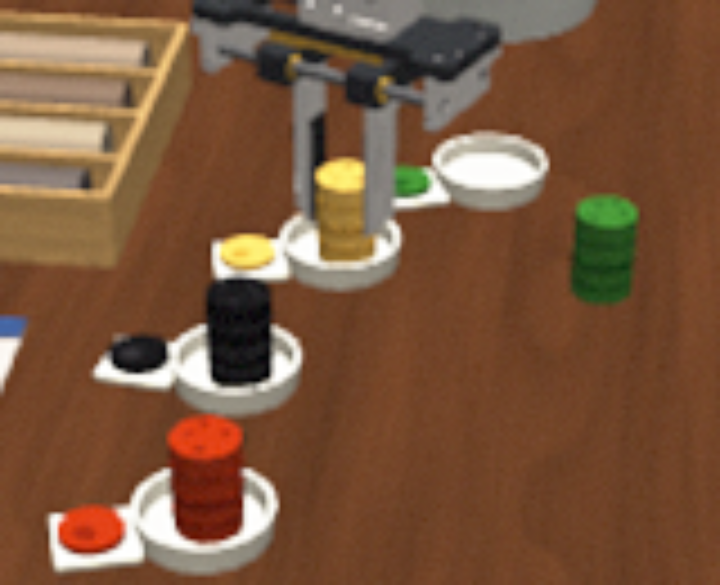

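Emit:
{"op": "apply_moves", "data": {
  "plan": [
    {"grip": 1, "travel": [0, 0.6, 0], "twist": [0, 0, 0]},
    {"grip": 1, "travel": [0, 1.2, 0], "twist": [0, 0, 0]},
    {"grip": 1, "travel": [0, 1.8, 0], "twist": [0, 0, 0]},
    {"grip": 1, "travel": [0, 1.8, 0], "twist": [0, 0, 0]}
  ]
}}

```text
t: 23.78
position: [0.6174, -0.2748, 0.0278]
ee_rot: [0.388, -0.386, 0.594, -0.589]
ft_force: [-1.9, 0.5, 5.0]
opening: 0.0369
```

Emit:
{"op": "apply_moves", "data": {
  "plan": [
    {"grip": 0.5, "travel": [0, 0, 0], "twist": [0, 0, 0]},
    {"grip": 0.3, "travel": [0, 0, 0], "twist": [0, 0, 0]},
    {"grip": 0.3, "travel": [0, 0, 0], "twist": [0, 0, 0]},
    {"grip": 0.3, "travel": [0, 0, 0], "twist": [0, 0, 0]},
    {"grip": 0.3, "travel": [0, -20, 0], "twist": [0, 0, 0]},
    {"grip": 0.3, "travel": [0, -60, 0], "twist": [0, 0, 0]},
    {"grip": 0.3, "travel": [0, -110, 0], "twist": [0, 0, 0]},
    {"grip": 0.3, "travel": [0, -122, 0], "twist": [0, 0, 0]},
    {"grip": 0.3, "travel": [0, -122, 0], "twist": [0, 0, 0]}
  ]
}}

```text
t: 24.9
position: [0.6182, -0.2759, 0.1514]
ee_rot: [0.389, -0.386, 0.593, -0.59]
ft_force: [0.9, -0.5, -0.9]
opening: 0.0656
```

```bash
python3 -c "
from h import *
move(.4555,-.261,.15,-29)"
```

```text
t 24.9 pos [ 0.6182 -0.2759  0.1514] jawyaw -23.6 travel [  51.5    1.3 -155. ] twist [ 0.1  5.4 -0.4] q [ 0.11  0.77  0.49  1.5  -0.42  0.98  0.31] F [ 0.9 -0.5 -0.9] op 0.0656
```

Emit:
{"op": "apply_moves", "data": {
  "plan": [
    {"grip": 0.3, "travel": [17, 1, -50], "twist": [0, 2, 0]},
    {"grip": 0.3, "travel": [34, 1, -100], "twist": [0, 4, 0]},
    {"grip": 0.3, "travel": [51, 1, -155], "twist": [0, 5, 0]},
    {"grip": 0.3, "travel": [51, 1, -155], "twist": [0, 5, 0]},
    {"grip": 0.3, "travel": [51, 1, -155], "twist": [0, 5, 0]}
  ]
}}

```text
t: 25.52
position: [0.4561, -0.2602, 0.1498]
ee_rot: [0.363, -0.36, 0.61, -0.606]
ft_force: [0.7, -0.7, 0.0]
opening: 0.0657
```

```bash
python3 - <<'E'
from h import *
from rig import *
move(.4555,-.261,.0225,-29)
c=camera("side");cv2.imwrite("pics/side9.png",cv2.resize(c["color"][150:280,240:400,::-1],(720,585)))
E
```

```text
t 25.52 pos [ 0.4561 -0.2602  0.1498] jawyaw -28.6 travel [  1.7 127.3   0.3] twist [ 0.2  0.4 -0.4] q [ 0.13  0.58  0.52  1.93 -0.42  0.74  0.39] F [ 0.7 -0.7  0. ] op 0.0657
```

View pics/side9.png

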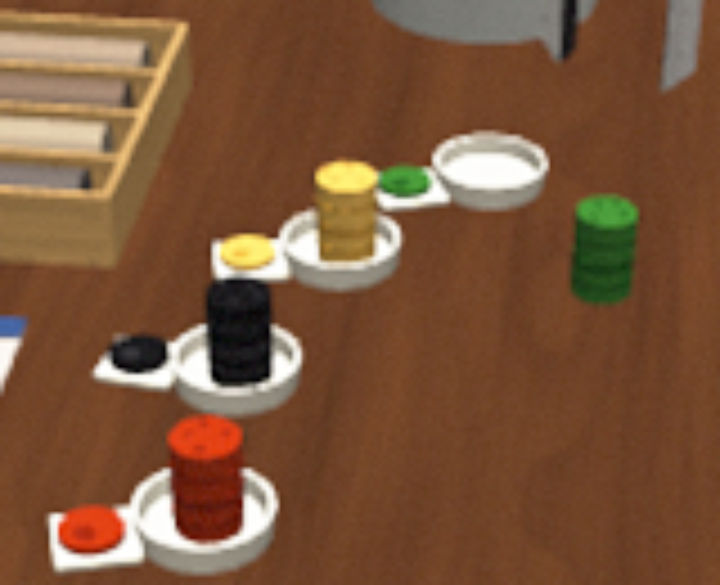

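Red, black and cream all stand in their dishes. Picking up green now.

Emit:
{"op": "apply_moves", "data": {
  "plan": [
    {"grip": 0.3, "travel": [0, 45, 0], "twist": [0, 0, 0]},
    {"grip": 0.3, "travel": [1, 85, 0], "twist": [0, 0, 0]},
    {"grip": 0.3, "travel": [1, 115, 0], "twist": [0, 0, 0]},
    {"grip": 0.3, "travel": [1, 127, 0], "twist": [0, 0, 0]},
    {"grip": 0.3, "travel": [1, 127, 0], "twist": [0, 0, 0]},
    {"grip": 0.3, "travel": [1, 127, 0], "twist": [0, 0, 0]},
    {"grip": 0.5, "travel": [1, 127, 0], "twist": [0, 0, 0]},
    {"grip": 0.7, "travel": [1, 127, 0], "twist": [0, 0, 0]},
    {"grip": 1, "travel": [1, 127, 0], "twist": [0, 0, 0]},
    {"grip": 1, "travel": [1, 127, 0], "twist": [0, 0, 0]},
    {"grip": 1, "travel": [1, 127, 0], "twist": [0, 0, 0]}
  ]
}}

```text
t: 26.95
position: [0.4566, -0.2605, 0.0232]
ee_rot: [0.363, -0.36, 0.609, -0.606]
ft_force: [-0.0, 0.7, 4.8]
opening: 0.0367
```

Emit:
{"op": "apply_moves", "data": {
  "plan": [
    {"grip": 1, "travel": [0, -10, 0], "twist": [0, 0, 0]},
    {"grip": 1, "travel": [0, -40, 0], "twist": [0, 0, 0]},
    {"grip": 1, "travel": [0, -80, 0], "twist": [0, 0, 0]},
    {"grip": 1, "travel": [0, -110, 0], "twist": [0, 0, 0]},
    {"grip": 1, "travel": [0, -110, 0], "twist": [0, 0, 0]},
    {"grip": 1, "travel": [0, -110, 0], "twist": [0, 0, 0]}
  ]
}}

```text
t: 27.7
position: [0.4559, -0.2605, 0.1324]
ee_rot: [0.363, -0.36, 0.61, -0.605]
ft_force: [-0.9, -0.1, -1.9]
opening: 0.0368
```

```bash
python3 -c "
from h import *
move(.5314,-.3887,.13,-36)"
```

```text
t 27.7 pos [ 0.4559 -0.2605  0.1324] jawyaw -28.5 travel [ 76.6   1.4 127.5] twist [ 0.2  7.5 -0.4] q [ 0.14  0.61  0.51  1.95 -0.45  0.71  0.42] F [-0.9 -0.1 -1.9] op 0.0368
```

Emit:
{"op": "apply_moves", "data": {
  "plan": [
    {"grip": 1, "travel": [13, 0, 22], "twist": [0, 2, 0]},
    {"grip": 1, "travel": [32, 0, 53], "twist": [0, 4, 0]},
    {"grip": 1, "travel": [52, 1, 86], "twist": [0, 6, 0]},
    {"grip": 1, "travel": [68, 1, 113], "twist": [0, 7, 0]},
    {"grip": 1, "travel": [77, 1, 128], "twist": [0, 7, 0]},
    {"grip": 1, "travel": [77, 1, 128], "twist": [0, 7, 0]},
    {"grip": 1, "travel": [77, 1, 128], "twist": [0, 7, 0]}
  ]
}}

```text
t: 28.58
position: [0.5306, -0.3878, 0.129]
ee_rot: [0.325, -0.323, 0.632, -0.625]
ft_force: [-0.2, -0.6, -1.9]
opening: 0.0365
```

```bash
python3 -c "
from h import *
move(.5314,-.3887,.029,-36)"
```

```text
t 28.57 pos [ 0.5306 -0.3878  0.129 ] jawyaw -35.5 travel [  0.9 100.    1.9] twist [ 0.4  0.5 -0.4] q [ 0.3   0.78  0.53  1.57 -0.47  0.93  0.37] F [-0.2 -0.6 -1.9] op 0.0365
```

Emit:
{"op": "apply_moves", "data": {
  "plan": [
    {"grip": 1, "travel": [1, 35, 1], "twist": [0, 0, 0]},
    {"grip": 1, "travel": [1, 70, 1], "twist": [0, 0, 0]},
    {"grip": 1, "travel": [1, 92, 1], "twist": [0, 0, 0]},
    {"grip": 1, "travel": [1, 98, 1], "twist": [0, 0, 0]},
    {"grip": 1, "travel": [1, 99, 1], "twist": [0, 0, 0]},
    {"grip": 1, "travel": [1, 100, 1], "twist": [0, 0, 0]},
    {"grip": 1, "travel": [1, 100, 1], "twist": [0, 0, 0]},
    {"grip": 1, "travel": [1, 101, 1], "twist": [0, 0, 0]},
    {"grip": 1, "travel": [1, 101, 1], "twist": [0, 0, 0]},
    {"grip": 1, "travel": [1, 101, 1], "twist": [0, 0, 0]}
  ]
}}

```text
t: 29.82
position: [0.5308, -0.3884, 0.0283]
ee_rot: [0.325, -0.323, 0.632, -0.625]
ft_force: [0.0, 1.1, 0.8]
opening: 0.0368
```

```bash
python3 - <<'E'
from h import *
from rig import *
move(.5314,-.3887,.028,-36)
c=camera("side");cv2.imwrite("pics/side10.png",cv2.resize(c["color"][130:260,260:420,::-1],(720,585)))
E
```

```text
t 29.82 pos [ 0.5308 -0.3884  0.0283] jawyaw -35.5 travel [-0.1  0.3  0.6] twist [ 0.4  0.5 -0.4] q [ 0.34  0.91  0.46  1.62 -0.55  0.75  0.43] F [0.  1.1 0.8] op 0.0368
```

View pics/side10.png

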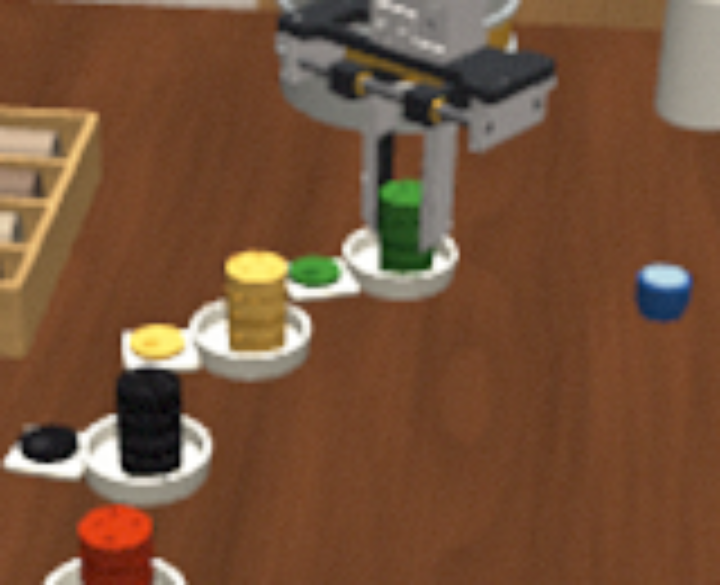

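Emit:
{"op": "apply_moves", "data": {
  "plan": [
    {"grip": 1, "travel": [0, 0.6, 0], "twist": [0, 0, 0]},
    {"grip": 1, "travel": [0, 1.2, 0], "twist": [0, 0, 0]},
    {"grip": 1, "travel": [0, 1.2, 0], "twist": [0, 0, 0]}
  ]
}}

```text
t: 30.25
position: [0.5309, -0.3884, 0.0283]
ee_rot: [0.325, -0.322, 0.632, -0.625]
ft_force: [-3.1, 2.2, 7.7]
opening: 0.0366
```

Emit:
{"op": "apply_moves", "data": {
  "plan": [
    {"grip": 0.5, "travel": [0, 0, 0], "twist": [0, 0, 0]},
    {"grip": 0.3, "travel": [0, 0, 0], "twist": [0, 0, 0]},
    {"grip": 0.3, "travel": [0, 0, 0], "twist": [0, 0, 0]},
    {"grip": 0.3, "travel": [0, 0, 0], "twist": [0, 0, 0]},
    {"grip": 0.3, "travel": [0, -20, 0], "twist": [0, 0, 0]},
    {"grip": 0.3, "travel": [0, -60, 0], "twist": [0, 0, 0]},
    {"grip": 0.3, "travel": [0, -110, 0], "twist": [0, 0, 0]},
    {"grip": 0.3, "travel": [0, -160, 0], "twist": [0, 0, 0]},
    {"grip": 0.3, "travel": [0, -160, 0], "twist": [0, 0, 0]},
    {"grip": 0.3, "travel": [0, -160, 0], "twist": [0, 0, 0]}
  ]
}}

```text
t: 31.5
position: [0.5309, -0.3896, 0.1887]
ee_rot: [0.325, -0.322, 0.632, -0.625]
ft_force: [0.2, 0.2, -0.0]
opening: 0.0656
```

```bash
python3 - <<'E'
from h import *
from rig import *
move(.5314,-.3887,.028,-36)
c=camera("side");cv2.imwrite("pics/side11.png",c["color"][:,:,::-1])
W=cloud(c)
for n,p in dict(red=(.6537,.0102),black=(.6603,-.1318),cream=(.618,-.2753),green=(.5314,-.3887)).items():
    m=(np.hypot(W[...,0]-p[0],W[...,1]-p[1])<.032)&(W[...,2]>.058)&(W[...,2]<.08);q=W[m]
    (x,y),r=cv2.minEnclosingCircle(q[:,:2].astype(np.float32));print(n,len(q),"top z",np.median(q[:,2]).round(4),"off mm",round((x-p[0])*1e3,1),round((y-p[1])*1e3,1),"r",round(r,4))
E
```

```text
t 31.5 pos [ 0.5309 -0.3896  0.1887] jawyaw -35.5 travel [  0.3 160.7   0.9] twist [ 0.4  0.5 -0.5] q [ 0.28  0.72  0.57  1.51 -0.43  1.04  0.34] F [ 0.2  0.2 -0. ] op 0.0656
red 146 top z 0.0626 off mm -2.6 1.7 r 0.0207
black 110 top z 0.0626 off mm -1.1 0.5 r 0.0206
cream 87 top z 0.0627 off mm -4.9 0.8 r 0.0217
green 73 top z 0.0621 off mm -5.4 1.3 r 0.0215
```

View pics/side11.png

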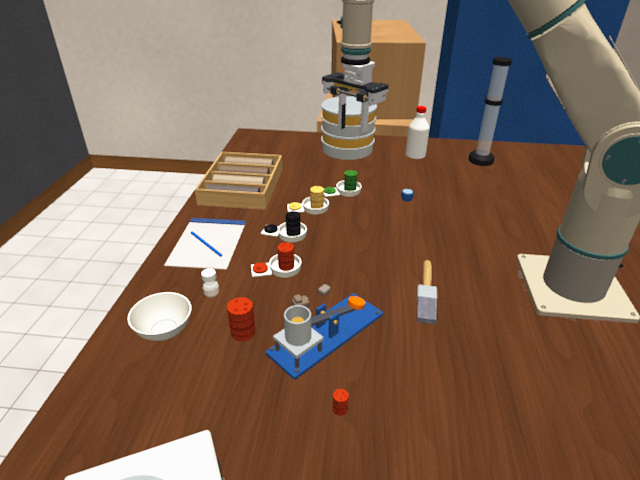

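The picture shows all four cores upright in their matching dishes: red (286,258), black (292,225), cream (317,198) and green (350,182). The gripper is clear of them.

```bash
python3 -c "
from rig import *
print(finish_job())"
```

```text
the job is handed in; nothing more can be done
None
```

All four cores are standing upright and released in their matching dishes, and the job was handed in at about 31.5 s of the 128 s allowed. I pressed the lever down first and lifted the middle-sized red core out of the sleeve. Then I moved the black, cream and green cores, each lowered until I felt contact before letting go.

- **Seating:** the last side picture shows every core upright, with tops at 62–63 mm. That fits the expected 61 mm plus the camera's bias of about 1.3 mm, so none looks tilted or caught on a rim.
- **Centring:** the last picture puts the cores up to about 5 mm off their dish centres, most for cream and green. The arm's own readings put them within about 1 mm. Either way that is inside the 13 mm of slack.
- **Forces:** the highest vertical force I read at the end of a move was about 8 N. I saw no failed checks, and the large and small red cores were left untouched.

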